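Clamp a watch movement on the timing-test stand

TASK

Put the gilt watch movement in its black carrier on test: hold down the rubber bar of the test stand's sprung clip with one fingertip so that its foot rises, and meanwhile push the carrier along the bed with the other, beneath the foot and fully home against the two stop pins; then let the bar go so that the foot clamps the carrier, and take the hand away. Push gently, without pinching or lifting the carrier, and leave the other things on the bench where they lie.

Things in the scene. Friction and masses are not known exactly. Their poses are not given: they have to be found in the camera images.
- test_stand: grey test stand fixed to the table, 136 x 115 mm, bright bed on top, 20 mm above the table. Origin: at table height under the carrier's centre when home. x axis: along the bed, the way to push (away from the robot, turned up to 17 degrees); y to the left of it; z up. The bed runs from x = -95 to +30 mm between low guide rails (3 mm high, inner faces at y = +-34.2 mm)
- home (a point): middle of the round brass pickup pad, on the bed's surface (z = 20 mm), axes as the stand's: the carrier's origin is here when it is fully home
- stop (a point): point on the bed half-way between the two steel stop pins' near faces: 29 mm ahead (+x) of home; the pins (diameter 6 mm, 7 mm high) stand 20 mm to either side of it. The carrier's far edge touches them when home
- carrier: loose black plate, 58 (x) x 66 (y) x 7 mm, about 0.1 kg, with a round gilt watch movement (diameter 49 mm) in its top, up to 13 mm above the bed; origin at the centre of its underside, x axis along the push. It lies between the rails (1.2 mm play each side), origin 30 to 42 mm before (-x of) home. Push its front (-x) edge, 1 to 6 mm above the bed
- clip (a joint): clip angle, rad: 0 at rest (foot 3.5 mm above the bed, the 7 mm carrier cannot pass), 0.6 at its limit; grows as the bar is pressed down, springs back when let go. Foot above the bed: 7 mm at 0.22, 8.3 at 0.30, 9.7 at 0.40, 11 at 0.50. Bar's top above the bed: 4.8 mm at 0.30, 2.9 at 0.40, 1.0 at 0.50. Holding it takes about 4.5 N on the bar at 0.3, 7 N at 0.45. Reads about 0.22 when clamping the carrier
- press_bar (a point): middle of the top of the clip's black rubber press bar (moves with the clip): a straight round bar along the stand's x, 66 mm long (x = -90 to -24 mm in the stand's frame), 9 mm thick, at y = +64 mm, its top 10.7 mm above the bed at rest. A fingertip may slide along it while pressing
- clip_foot (a point): underside of the clip's black rubber foot (12 mm along x, 6 mm thick), at rest at x = +12, y = +28 mm in the stand's frame, 3.5 mm above the bed. The clip's pivot lies between foot and bar, along x at y = +44 mm, in three bearings (y = 39 to 49 mm, up to 30 mm above the table)
- driver_2: thin watchmaker's screwdriver, 105 x 8 mm, lying beside the stand's right (-y) edge; bystander, origin at the centre of its underside
- pocket_watch: open-faced pocket watch, 65 x 90 x 19 mm, lying by the front edge of the table; bystander, origin at the centre of its underside
- tweezers: steel tweezers, 122 x 12 x 5 mm, lying near the front edge of the table; bystander, origin at the centre of its underside
- loupe_arm: hand lens with steel rim and black ball grip, 110 x 44 x 24 mm, on the dark cabinet left of the table; bystander, origin at the centre of its underside
- jar_glass: glass jar with screw lid, diameter 41 mm, 48 mm high, behind the stand; bystander, origin at the centre of its underside
- parts_tin: small turned metal tin, diameter 34 mm, 26 mm high, behind the stand; bystander, origin at the centre of its underside
- cup_cream: cream plastic cup, diameter 28 mm, 24 mm high, left of the stand; bystander, origin at the centre of its underside
- tray_tri: triangular sorting tray, 75 x 83 x 14 mm, left of the stand; bystander, origin at the centre of its underside

How it is judged (in metres and radians):
On the way, in this order (a step that is already met when the one before it is completed fails the run):
1. a finger holds the clip's bar down while the carrier is on its way in beneath the raised foot (value of joint clip above 0.215 rad and contact force between the fingers and clip above 0.5 N and x of carrier in the frame of test_stand between -0.021 and -0.004 m), for 0.05 s.
2. the carrier is home against the pins and the clip, let go, clamps it (horizontal distance between carrier and home below 0.003 m and angle between carrier's own z axis and vertical below 0.05 rad and angle between the x axis of carrier and the x axis of test_stand, either way round below 0.06 rad and value of joint clip between 0.12 and 0.29 rad and contact force between clip and carrier above 0.8 N and contact force between the fingers and clip below 0.1 N), for 0.2 s.
At the end, for the whole second after the job is handed in: the carrier lies flat at rest on the bed with its centre within 3 mm of home and square to the stand within 3.4 degrees, and the clip, let go, rests on it (clip angle 0.12 to 0.29 rad, more than 0.8 N between clip and carrier) (horizontal distance between carrier and home below 0.003 m and angle between carrier's own z axis and vertical below 0.05 rad and angle between the x axis of carrier and the x axis of test_stand, either way round below 0.06 rad and value of joint clip between 0.12 and 0.29 rad and contact force between clip and carrier above 0.8 N and linear speed of carrier below 0.01 m/s); the robot touches nothing.
It fails at once if the carrier is lifted off the bed (more than 4 mm) or tipped (height (world z) of carrier above 0.024 m or angle between carrier's own z axis and vertical above 0.12 rad).
It fails at once if the carrier is pushed or pressed with more than 40 N (contact force between the fingers and carrier above 40 N).
It fails at once if a bystander is moved by more than 15 mm (distance of any of driver_2, pocket_watch, tweezers, loupe_arm, jar_glass, parts_tin, cup_cream, tray_tri from where it was at the start of the episode above 0.015 m).
It also fails if it takes over 35 s, if anything falls off the work surface, if the arm or the gripper's body presses on something with over 40 N, if the wrist force passes 120 N, or if a joint passes its speed limit or range.

ROBOT

A 6-joint arm with a two-finger parallel gripper is mounted at the origin on a cart in front of the work surface, level with it; the furniture and walls round the work are solid. World frame = base frame: x ahead of the robot, y to its left, z up, the work surface at z = 0. Lengths are in m, angles in degrees, forces in N, time in s.
With the tool pointing down it reaches from about 0.375 to 0.9 m from the base axis. Payload 3.1 kg.
Tool frame: the origin (TCP) lies midway between the tips of the shut fingers; the grasp point (between the pads) lies 19 mm behind it; z points along the fingers, y is the direction in which the jaws open and shut (so a half turn about z gives the same grasp; the last joint's range is limited). The gripper opens to 87 mm and grips with 3 to 60 N. Pads are 19 mm wide; open, the fingers measure 117 mm over their backs; the gripper's body (75 mm by 190 mm) begins 51 mm behind the grasp point.
Start: joints at [-84.483, 30.224, 82.088, -0, 67.689, -10.227], TCP at [0.17, -0.602, 0.202] pointing down, gripper open.
Joint ranges: [-176.69, 176.69], [-43.24, 126.21], [12.49, 139.97], [-82, 262], [0, 151.66], [-163.58, 163.58]. Speed limits (degrees/s): [159.86, 159.86, 180, 180, 180, 180].

INTERFACE

Orientations are given as a 3x3 rotation matrix whose columns are the frame's x, y, z axes.
In Python, from rig import status, vision, bot, models gives the robot as it stands.
- The arm moves only by the tool send_rows, never from a script. Its argument "moves" is a list of rows, each a list of 7 numbers: the shift along the tool's x, y, z in units of 25 mm (1.0 is 25 mm), then the turn, a rotation vector about the tool's x, y, z in units of 10 degrees (1.0 is 10 degrees), then the closure, from -1 (fully open) to 1 (shut), so that 0 is half open. In form: [[dx, dy, dz, rx, ry, rz, hand], ...]. A call has 1 to 12 rows; each row shifts and turns the commanded pose from where the row before left it, along the tool's axes as they then stand; what a row does not reach is not made up. A row lasts 1/8 s, in which the tool goes at most 62.5 mm and 10.7 degrees, less where a joint would pass 70% of its speed; a pose out of reach is approached as far as the arm can. A call is refused whole if a number of a shift passes 1 or a number of a turn 1, either way. A call with a gripper value outside its range is refused whole. The fingers move at their own pace and stop on an object; the grip force is fixed at half the most. Time passes only in rows, so rows that do not move let the fingers close. It gives the time, the measured TCP pose, the force and the opening at its end, in the units of the state.
- status.read_state(): the state, without advancing time (a new reading comes with each control period).
- vision.capture(name): name is "scene" or "top" or "wrist"; returns a dict with "img" (400x640x3 uint8, red, green, blue), "depth" (400x640 float32, m along the optical axis (not along the pixel's ray), 0 where there is no reading), "fx", "fy", "cx", "cy" (pixels), "distortion" ([k1, k2, p1, p2, k3] as OpenCV has them; the pictures are not rectified), "pose" (4x4, takes a point from camera to world coordinates); the wrist camera has in their place "hand_eye" (4x4, takes a point from camera to tool coordinates, whose origin is the TCP and whose axes are the flange's). Camera axes: x right, y up, looking along -z (the intrinsics and any distortion apply to the point x, -y, -z); pixel columns grow to the right and rows downward; lengths in m; the calibration is good to about 2 mm. A picture is of the moment at which its call begins: read the wrist's pose just before it.
- bot.hand_in(): hands the job in, once; it reports no verdict.
Trained networks look in the newest picture that a camera, given by its name, has taken for a name from the list of things; names that differ only in an ending like _2 or _b are one class to them, and where a whole thing is asked for, a point or a joint stands for the part that bears it (a point fixed in the world has none). Each returns a list of dicts, best first, with "confidence" (0 to 1); they miss things now and then, are a little off and sometimes report something else, mostly with a low value. They report only what shows in the picture. A call takes as long as a camera call.
- models.masks_of(camera, name): "mask" (400x640 bool, what is visible of it) and "extent" ([left, top, right, bottom] in pixels, round what is visible of it).
- models.landmark_of(camera, name): "point" ([column, row] in pixels: a listed point, or the origin of a listed thing).
The state is a dict: "time_s": time; "joint_positions": joint angles; "qvel": joint speeds; "tau": joint torques, N m; "position": TCP position; "tcp_rot": TCP orientation; "force": force on the tool from outside, world axes, zero at the start; "moment": the same for the moment, N m; "opening": opening from 0.0 (shut) to 1.0 (fully open).
Only numpy, scipy, OpenCV 4.12 (cv2) and the standard library are available. Lean on these libraries where they do the work, as an engineer would, in place of code of your own. Each camera call takes 0.05 s, during which the arm holds its last target.

## Working session

There is one attempt and no reset: what is moved stays moved. The work goes in short steps, Python scripts to look and compute and a tool call to move; the robot and the scene stay as the last step left them, time stands still between calls to the robot, and variables do not carry over. Pictures are saved under pics/ and viewed, and the job is handed in when it is done.

Besides the shell and the picture viewer there is one more tool, called after "Call:" as name([rows], argument=value, ...), one row to a line, values as JSON. send_rows: Moves the arm, as the interface text tells. Its arguments: {"type":"object","properties":{"moves":{"type":"array"}},"required":["moves"]}

```bash
ls; mkdir -p pics; cat > h.py <<'E'
import numpy as np, cv2
from rig import status, vision, bot, models
np.set_printoptions(precision=4,suppress=True)
def K(c): return np.array([[c['fx'],0,c['cx']],[0,c['fy'],c['cy']],[0,0,1.]])
def cap(n):
    s=status.read_state(); c=vision.capture(n)
    if n=='wrist':
        T=np.eye(4);T[:3,:3]=s['tcp_rot'];T[:3,3]=s['position'];c['pose']=T@np.array(c['hand_eye'])
    c['pose']=np.array(c['pose']); return c
def save(c,f): cv2.imwrite('pics/'+f,c['img'][:,:,::-1])
def ray(c,p):
    u=cv2.undistortPoints(np.array([[p]],float),K(c),np.array(c['distortion'],float))[0,0]
    d=c['pose'][:3,:3]@np.array([u[0],-u[1],-1.]); return c['pose'][:3,3],d
def onz(c,p,z):
    o,d=ray(c,p); return o+d*(z-o[2])/d[2]
def proj(c,P):
    P=np.atleast_2d(P); R=c['pose'][:3,:3]; q=(P-c['pose'][:3,3])@R
    q=q*[1,-1,-1]
    return cv2.projectPoints(q,np.zeros(3),np.zeros(3),K(c),np.array(c['distortion'],float))[0][:,0]
E
python3 - <<'E'
from h import *
for n in ['scene','top']:
    c=cap(n); save(c,n+'0.png'); print(n,c['pose'],c['fx'],c['distortion'])
    for t in ['home','stop','press_bar','clip_foot','carrier','test_stand']:
        for r in models.landmark_of(n,t)[:2]: print(t,r['point'],r['confidence'])
s=status.read_state();print(s['time_s'],s['position'],s['tcp_rot'],s['force'],s['opening'])
E
```

```text
pics
scene [[-0.5872  0.451  -0.6722 -0.2223]
 [-0.8094 -0.3157  0.4952  0.5336]
 [ 0.0111  0.8349  0.5504  0.6707]
 [ 0.      0.      0.      1.    ]] 431.2563198318605 [0.014 0.    0.    0.    0.   ]
home [302.0, 220.3] 0.85
home [266.5, 207.5] 0.27
stop [297.7, 214.1] 0.73
press_bar [290.1, 232.9] 0.77
clip_foot [289.6, 218.8] 0.59
carrier [309.6, 226.0] 0.95
test_stand [305.2, 224.8] 0.69
top [[-0.014   0.995  -0.0991  0.4621]
 [-0.9998 -0.0128  0.0131 -0.0114]
 [ 0.0118  0.0993  0.995   0.9127]
 [ 0.      0.      0.      1.    ]] 389.34637966117697 [-0.0079  0.      0.      0.      0.    ]
home [293.6, 203.4] 0.98
stop [302.6, 187.4] 0.65
stop [264.8, 219.4] 0.34
press_bar [262.9, 220.5] 0.59
clip_foot [287.5, 191.4] 0.97
carrier [295.2, 210.7] 0.74
carrier [211.2, 287.8] 0.61
test_stand [297.3, 201.1] 0.84
test_stand [376.0, 254.6] 0.64
0.7 [ 0.1696 -0.6015  0.2023] [[ 0.9625  0.2714  0.    ]
 [ 0.2714 -0.9625 -0.0001]
 [-0.      0.0001 -1.    ]] [ 0.3355 -0.6649  0.3756] 1.002284557021914
```

View pics/top0.png

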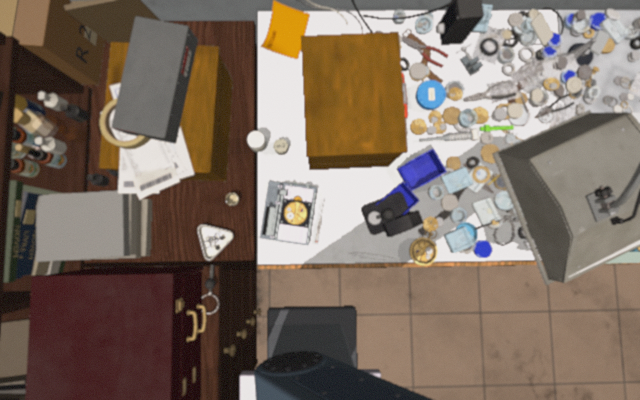

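View pics/scene0.png

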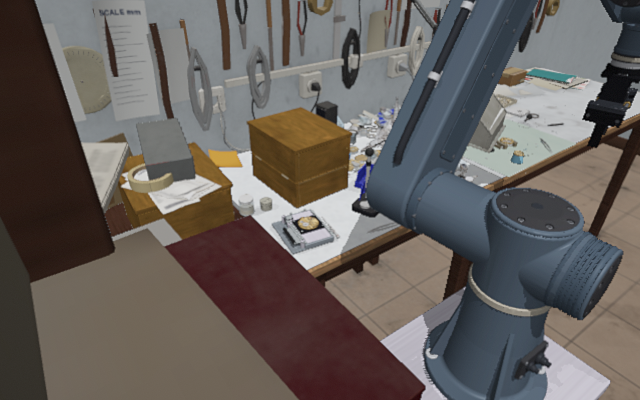

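```bash
python3 - <<'E'
from h import *
# landmark fits via top
import cv2
i=cv2.imread('pics/top0.png')[130:290,200:400]
cv2.imwrite('pics/top0z.png',cv2.resize(i,None,fx=3.7,fy=3.7,interpolation=cv2.INTER_CUBIC))
E
```

```text
(no output)
```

View pics/top0z.png

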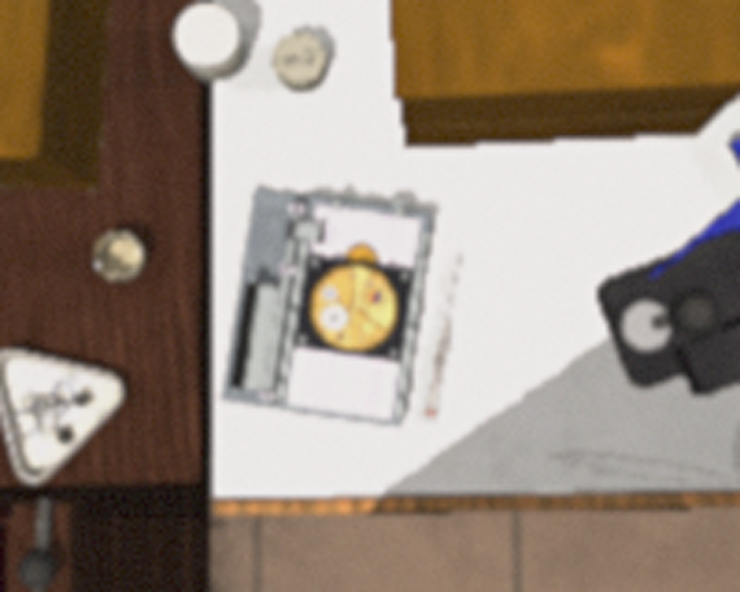

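```bash
python3 - <<'E'
from h import *
c=cap('top')
L={}
for t,z in [('home',.02),('stop',.02),('press_bar',.0307),('clip_foot',.0235),('carrier',.02),('test_stand',0)]:
    r=models.landmark_of('top',t)[0]; P=onz(c,r['point'],z); L[t]=P; print(t,r['confidence'],P)
for t in ['driver','cup_cream','jar_glass','parts_tin','tray_tri','loupe_arm','pocket_watch','tweezers','driver_2']:
    try:
        for r in models.landmark_of('top',t)[:1]: print(t,r['confidence'],onz(c,r['point'],0))
    except Exception as e: print(t,e)
# height map
d=c['depth']; out=np.zeros((400,640))
import cv2
v,u=np.mgrid[0:400,0:640]; pts=np.stack([u,v],-1).reshape(-1,1,2).astype(float)
n=cv2.undistortPoints(pts,K(c),np.array(c['distortion'],float))[:,0]
q=np.c_[n[:,0],-n[:,1],-np.ones(len(n))]*d.reshape(-1,1)
W=q@c['pose'][:3,:3].T+c['pose'][:3,3]; W[d.reshape(-1)==0]=np.nan
np.save('W.npy',W)
for x0 in np.arange(.0,.75,.05):
    row=[]
    for y0 in np.arange(.5,-.85,-.1):
        m=(abs(W[:,0]-x0)<.025)&(abs(W[:,1]-y0)<.05)
        row.append('%5.2f'%np.nanmax(W[m,2]) if m.any() else '  -  ')
    print('%.2f'%x0,' '.join(row))
E
```

```text
home 0.94 [0.5356 0.0301 0.02  ]
stop 0.62 [0.5699 0.0137 0.02  ]
press_bar 0.69 [0.4888 0.0999 0.0307]
clip_foot 0.87 [0.558  0.0516 0.0235]
carrier 0.75 [0.5096 0.0253 0.02  ]
test_stand 0.63 [0.5344 0.0269 0.    ]
driver 0.38 [ 0.4896 -0.0244  0.    ]
cup_cream 0.64 [0.5505 0.1805 0.    ]
jar_glass 0.86 [0.68  0.114 0.   ]
parts_tin 0.5 [0.6704 0.0607 0.    ]
tray_tri 0.77 [0.4618 0.2219 0.    ]
loupe_arm 0.64 [0.3437 0.2223 0.    ]
pocket_watch 0.89 [ 0.4298 -0.2723  0.    ]
driver_2 0.38 [ 0.4896 -0.0244  0.    ]
0.00   -     -     -   -0.20 -0.69   -   -0.67 -0.67 -0.77 -0.77 -0.77 -0.77 -0.77 -0.77
0.05   -     -     -   -0.08 -0.67   -   -0.67 -0.67 -0.77 -0.77 -0.77 -0.77 -0.77 -0.77
0.10   -     -     -    0.06  0.00 -0.27 -0.17 -0.67 -0.77 -0.77 -0.77 -0.77 -0.77 -0.77
0.15  0.15   -     -    0.18  0.00 -0.67  0.00  0.00 -0.77 -0.77 -0.77 -0.77 -0.77 -0.77
0.20  0.21  0.21  0.21  0.21  0.32 -0.77 -0.77 -0.77 -0.77 -0.77 -0.77 -0.77 -0.77 -0.77
0.25  0.21  0.21  0.21  0.21  0.35  0.44  0.45 -0.77 -0.77 -0.77 -0.77 -0.77 -0.77 -0.77
0.30  0.24  0.21  0.21  0.21 -0.77 -0.77  0.46 -0.77 -0.77 -0.77 -0.77 -0.77 -0.77 -0.77
0.35  0.25  0.21  0.21  0.21   -     -     -     -     -     -    0.20   -     -     -  
0.40  0.25  0.21  0.21  0.21  0.00  0.00  0.01  0.02  0.04  0.25  0.26  0.21  0.04  0.04
0.45  0.25  0.16  0.01  0.01  0.03  0.03  0.02  0.15  0.05  0.29  0.30  0.26   -    0.03
0.50  0.26  0.16  0.01  0.02  0.03  0.04  0.19  0.20  0.03  0.30  0.35  0.28   -     -  
0.55  0.26  0.17  0.20  0.19  0.04  0.04  0.02  0.04  0.05  0.29  0.37   -     -     -  
0.60  0.26  0.18  0.19  0.19  0.03  0.18  0.18  0.18  0.05  0.28  0.29  0.29   -     -  
0.65  0.26  0.23  0.23  0.23  0.05  0.18  0.18  0.19  0.05  0.25  0.28  0.29   -     -  
0.70  0.27  0.23  0.24  0.23  0.05  0.18  0.19  0.18  0.02  0.03  0.23  0.23   -    0.00
```

```bash
cat > plan.py <<'E'
from h import *
from scipy.spatial.transform import Rotation as Ro
def yaw(R): return np.degrees(np.arctan2(R[1,0],R[0,0]))
def plan(wps,hand,step=1.0,p=None,R=None,dec=2):
    s=status.read_state()
    p=np.array(s['position']) if p is None else p; R=np.array(s['tcp_rot']) if R is None else R
    rows=[]
    for (t,yw) in wps:
        t=np.array(t,float)
        n=int(np.ceil(max(np.abs(R.T@(t-p)).max()/.025/step*1.1,abs(yw-yaw(R))/9.,1)))
        for k in range(n):
            d=R.T@(t-p)/(n-k)/.025; a=-(yw-yaw(R))/(n-k)/10
            r=[round(float(x),dec) for x in d]+[0,0,round(float(a),dec),hand]
            rows.append(r); p=p+R@np.array(r[:3])*.025; R=R@Ro.from_rotvec([0,0,np.radians(r[5]*10)]).as_matrix()
    for i in range(0,len(rows),12): print(str(rows[i:i+12]).replace(' ',''))
    print(len(rows),p,yaw(R))
E
python3 - <<'E'
from plan import *
W=np.load('W.npy'); m=(W[:,2]>.06)&(W[:,2]<.35)&(W[:,1]>.0)&(W[:,1]<.4)&(W[:,0]>.3)&(W[:,0]<.5)
for x in np.arange(.3,.56,.02):
    q=m&(abs(W[:,0]-x)<.01); print(round(x,2), W[q,1].min() if q.any() else None, end=' ; ')
print()
plan([((.24,-.53,.38),12),((.42,-.33,.41),4),((.48,-.08,.40),-5),((.46,.03,.33),-8.5)],-1,step=1.3,dec=1)
E
```

```text
0.3 0.22543005855542014 ; 0.32 0.22834430737803213 ; 0.34 0.2359199581916425 ; 0.36 0.23899766230005431 ; 0.38 0.2395362647350931 ; 0.4 0.2400375439440104 ; 0.42 0.3543298877852609 ; 0.44 0.3538147685832831 ; 0.46 0.3545494954185948 ; 0.48 0.35596804976129554 ; 0.5 0.35634172743964393 ; 0.52 None ; 0.54 None ; 0.56 None ; 
[[0.5,-0.3,-1.0,0,0,0.1,-1],[0.5,-0.3,-1.0,0,0,0.0,-1],[0.5,-0.3,-1.0,0,0,0.1,-1],[0.5,-0.3,-1.0,0,0,0.0,-1],[0.5,-0.3,-1.0,0,0,0.1,-1],[0.5,-0.3,-1.1,0,0,0.0,-1],[0.4,-0.3,-1.0,0,0,0.1,-1],[1.1,-0.8,-0.2,0,0,0.1,-1],[1.1,-0.8,-0.1,0,0,0.1,-1],[1.1,-0.8,-0.2,0,0,0.1,-1],[1.0,-0.9,-0.1,0,0,0.1,-1],[1.0,-0.9,-0.2,0,0,0.1,-1]]
[[1.0,-0.9,-0.1,0,0,0.1,-1],[1.0,-0.9,-0.2,0,0,0.1,-1],[1.0,-0.9,-0.1,0,0,0.1,-1],[0.3,-1.1,0.0,0,0,0.1,-1],[0.3,-1.1,0.0,0,0,0.1,-1],[0.3,-1.1,0.1,0,0,0.1,-1],[0.3,-1.1,0.0,0,0,0.1,-1],[0.3,-1.1,0.1,0,0,0.1,-1],[0.2,-1.1,0.0,0,0,0.1,-1],[0.2,-1.1,0.1,0,0,0.1,-1],[0.2,-1.1,0.0,0,0,0.1,-1],[0.3,-1.2,0.1,0,0,0.1,-1]]
[[-0.3,-1.1,0.7,0,0,0.1,-1],[-0.3,-1.1,0.7,0,0,0.1,-1],[-0.4,-1.0,0.7,0,0,0.1,-1],[-0.4,-1.0,0.7,0,0,0.0,-1]]
28 [0.4588 0.0289 0.3297] -8.254687670291919
```

Cabinet clear. Moving (capping at 1.0).

Call:
send_rows([
  [0.5, -0.3, -1, 0, 0, 0.1, -1],
  [0.5, -0.3, -1, 0, 0, 0, -1],
  [0.5, -0.3, -1, 0, 0, 0.1, -1],
  [0.5, -0.3, -1, 0, 0, 0, -1],
  [0.5, -0.3, -1, 0, 0, 0.1, -1],
  [0.5, -0.3, -1, 0, 0, 0, -1],
  [0.4, -0.3, -1, 0, 0, 0.1, -1],
  [1, -0.8, -0.2, 0, 0, 0.1, -1],
  [1, -0.8, -0.1, 0, 0, 0.1, -1],
  [1, -0.8, -0.2, 0, 0, 0.1, -1],
  [1, -0.9, -0.1, 0, 0, 0.1, -1],
  [1, -0.9, -0.2, 0, 0, 0.1, -1],
])

```text
time_s: 3.0
position: [0.3453, -0.4042, 0.3973]
tcp_rot: [[0.993, 0.117, -0.0], [0.117, -0.993, 0.0], [-0.0, -0.0, -1.0]]
force: [0.1, -0.2, -0.6]
opening: 0.998
```

Call:
send_rows([
  [1, -0.9, -0.1, 0, 0, 0.1, -1],
  [1, -0.9, -0.2, 0, 0, 0.1, -1],
  [1, -0.9, -0.1, 0, 0, 0.1, -1],
  [0.3, -1, 0, 0, 0, 0.1, -1],
  [0.3, -1, 0, 0, 0, 0.1, -1],
  [0.3, -1, 0.1, 0, 0, 0.1, -1],
  [0.3, -1, 0, 0, 0, 0.1, -1],
  [0.3, -1, 0.1, 0, 0, 0.1, -1],
  [0.2, -1, 0, 0, 0, 0.1, -1],
  [0.2, -1, 0.1, 0, 0, 0.1, -1],
  [0.2, -1, 0, 0, 0, 0.1, -1],
  [0.3, -1, 0.1, 0, 0, 0.1, -1],
])

```text
time_s: 4.5
position: [0.4737, -0.105, 0.3975]
tcp_rot: [[0.996, -0.092, 0.001], [-0.092, -0.996, -0.0], [0.001, 0.0, -1.0]]
force: [0.4, -1.3, -0.1]
opening: 0.998
```

```bash
python3 - <<'E'
from plan import *
s=status.read_state();print(s['time_s'],s['position'],yaw(s['tcp_rot']),s['force'],s['joint_positions'])
plan([((.44,.03,.31),-8.5)],-.2,step=1.0,dec=1)
E
```

```text
4.5 [ 0.4737 -0.105   0.3975] -5.29364165289789 [ 0.3505 -1.3066 -0.057 ] [-25.7255   8.4375  84.2807  -0.      87.2411  69.5682]
[[-0.3,-0.9,0.6,0,0,0.1,-0.2],[-0.3,-0.9,0.6,0,0,0.0,-0.2],[-0.3,-0.9,0.6,0,0,0.1,-0.2],[-0.4,-0.8,0.6,0,0,0.0,-0.2],[-0.3,-0.9,0.5,0,0,0.1,-0.2],[-0.4,-0.8,0.6,0,0,0.0,-0.2]]
6 [0.4394 0.03   0.31  ] -8.293642247470103
```

Call:
send_rows([
  [-0.3, -0.9, 0.6, 0, 0, 0.1, -0.13],
  [-0.3, -0.9, 0.6, 0, 0, 0, -0.13],
  [-0.3, -0.9, 0.6, 0, 0, 0.1, -0.13],
  [-0.4, -0.8, 0.6, 0, 0, 0, -0.13],
  [-0.3, -0.9, 0.5, 0, 0, 0.1, -0.13],
  [-0.4, -0.8, 0.6, 0, 0, 0, -0.13],
  [0, 0, 0, 0, 0, 0, -0.13],
])

```text
time_s: 5.38
position: [0.4377, 0.0302, 0.309]
tcp_rot: [[0.99, -0.141, -0.003], [-0.141, -0.99, 0.0], [-0.003, -0.0, -1.0]]
force: [-0.1, -0.9, 0.8]
opening: 0.568
```

```bash
python3 - <<'E'
from plan import *
c=cap('wrist'); save(c,'w1.png'); s=status.read_state();print(s['time_s'],s['position'],yaw(s['tcp_rot']),s['opening'],s['joint_positions'])
print(c['hand_eye'],c['fx'],c['distortion'])
for t,z in [('home',.02),('stop',.02),('press_bar',.0307),('clip_foot',.0235),('carrier',.02),('test_stand',0)]:
    for r in models.landmark_of('wrist',t)[:1]: print(t,r['confidence'],r['point'],onz(c,r['point'],z))
E
```

```text
5.425 [0.4391 0.0293 0.3098] -8.169697367742948 0.5646807916785183 [-10.7731   8.095   98.4216  -0.0313  73.4915  87.4055]
[[ 0.0005  0.9534  0.3019  0.0817]
 [ 1.     -0.0007  0.0007  0.0006]
 [ 0.0009  0.3019 -0.9534 -0.1823]
 [ 0.      0.      0.      1.    ]] 356.91829412230123 [0.0084 0.     0.     0.     0.    ]
home 0.92 [307.1, 67.6] [0.5381 0.0261 0.02  ]
stop 0.96 [308.9, 39.0] [0.57   0.0192 0.02  ]
press_bar 0.63 [260.8, 113.3] [0.4924 0.0917 0.0307]
clip_foot 0.88 [284.5, 57.7] [0.5531 0.0517 0.0235]
carrier 0.68 [448.0, 147.6] [ 0.4132 -0.1439  0.02  ]
test_stand 0.83 [309.1, 65.2] [0.5414 0.0235 0.    ]
```

View pics/w1.png

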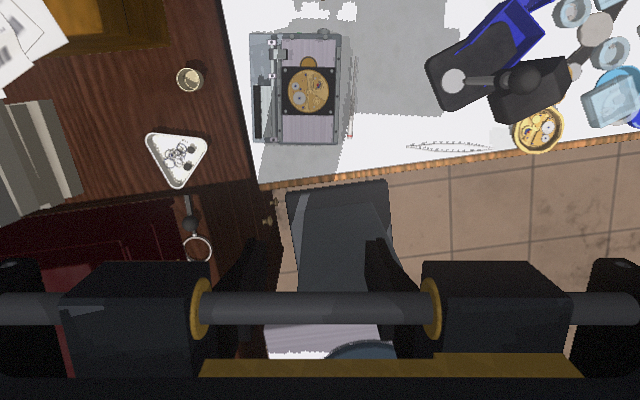

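```bash
python3 - <<'E'
from plan import *
plan([((.44,.065,.13),-7.5)],-.13,step=1.0,dec=1)
E
```

```text
[[-0.0,-0.2,0.9,0,0,-0.0,-0.13],[-0.0,-0.2,0.9,0,0,-0.0,-0.13],[-0.0,-0.2,0.9,0,0,-0.0,-0.13],[-0.0,-0.2,0.9,0,0,-0.0,-0.13],[-0.1,-0.2,0.9,0,0,-0.0,-0.13],[-0.0,-0.1,0.9,0,0,-0.0,-0.13],[-0.1,-0.2,0.9,0,0,-0.0,-0.13],[-0.0,-0.1,0.9,0,0,-0.1,-0.13]]
8 [0.4402 0.0637 0.1302] -7.312571240002459
```

Call:
send_rows([
  [0, -0.2, 0.9, 0, 0, 0, -0.13],
  [0, -0.2, 0.9, 0, 0, 0, -0.13],
  [0, -0.2, 0.9, 0, 0, 0, -0.13],
  [0, -0.2, 0.9, 0, 0, 0, -0.13],
  [-0.1, -0.2, 0.9, 0, 0, 0, -0.13],
  [0, -0.1, 0.9, 0, 0, 0, -0.13],
  [-0.1, -0.2, 0.9, 0, 0, 0, -0.13],
  [0, -0.1, 0.9, 0, 0, -0.1, -0.13],
  [0, 0, 0, 0, 0, 0, -0.13],
])

```text
time_s: 6.85
position: [0.4386, 0.0643, 0.1288]
tcp_rot: [[0.992, -0.127, -0.003], [-0.127, -0.992, 0.0], [-0.003, 0.0, -1.0]]
force: [0.3, -0.1, 1.4]
opening: 0.567
```

```bash
python3 - <<'E'
from plan import *
c=cap('wrist'); s=status.read_state();print(s['time_s'],s['position'],yaw(s['tcp_rot']),s['opening'],s['joint_positions'])
np.save('c2.npy',c,allow_pickle=True); save(c,'w2.png')
L={}
for t,z in [('home',.02),('stop',.02),('press_bar',.0307),('clip_foot',.0235),('carrier',.02),('test_stand',0)]:
    for r in models.landmark_of('wrist',t)[:1]: print(t,r['confidence'],r['point'],onz(c,r['point'],z))
E
```

```text
6.9 [0.4395 0.0642 0.1296] -7.2908165526365485 0.565114701120457 [ -6.1557  23.5175 111.5764  -0.0049  44.9576  91.1386]
home 0.65 [349.4, 47.6] [0.5417 0.025  0.02  ]
stop 0.9 [351.9, 3.8] [0.5708 0.0203 0.02  ]
press_bar 0.59 [268.3, 128.2] [0.4913 0.094  0.0307]
clip_foot 0.63 [308.8, 33.2] [0.555  0.054  0.0235]
carrier 0.72 [346.9, 92.8] [0.5095 0.0301 0.02  ]
test_stand 0.65 [349.1, 49.2] [0.5421 0.0234 0.    ]
```

View pics/w2.png

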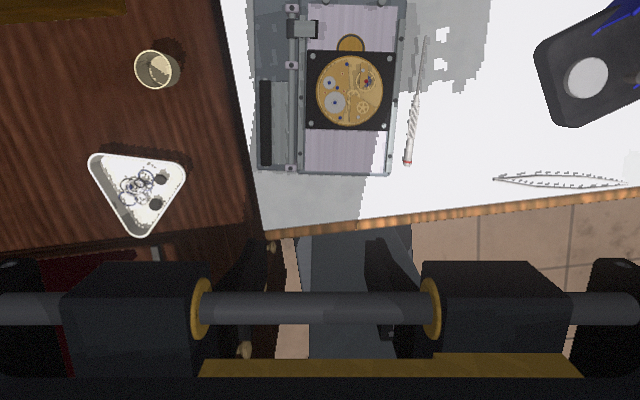

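```bash
cat > ov.py <<'E'
from plan import *
def S(h,yw,P):
    a=np.radians(yw);R=np.array([[np.cos(a),-np.sin(a),0],[np.sin(a),np.cos(a),0],[0,0,1]])
    return (np.atleast_2d(np.array(P,float)/1000))@R.T+np.array([h[0],h[1],0])
def draw(c,h,yw,cx,fn,crop,sc):
    x0,y0,x1,y1=crop
    im=cv2.resize(c['img'][y0:y1,x0:x1,::-1],None,fx=sc,fy=sc,interpolation=cv2.INTER_CUBIC)
    def pl(P,col,close=True):
        q=proj(c,S(h,yw,P)); q=((q-[x0,y0]+.5)*sc).astype(np.int32)
        cv2.polylines(im,[q],close,col,1,cv2.LINE_AA)
    th=np.linspace(0,2*np.pi,40)
    pl([(-95,34.2,20),(30,34.2,20),(30,-34.2,20),(-95,-34.2,20)],(0,255,0))
    pl([(-90,59.5,26.2),(-24,59.5,26.2),(-24,68.5,26.2),(-90,68.5,26.2)],(0,0,255))
    pl([(cx-29,33,27),(cx+29,33,27),(cx+29,-33,27),(cx-29,-33,27)],(255,255,0))
    pl(np.c_[cx+24.5*np.cos(th),24.5*np.sin(th),th*0+33],(255,0,255))
    for y in(-20,20): pl(np.c_[32+3*np.cos(th),y+3*np.sin(th),th*0+27],(255,0,0))
    s=np.array(status.read_state()['tcp_rot'])
    cv2.imwrite('pics/'+fn,im)
E
python3 - <<'E'
from ov import *
c=np.load('c2.npy',allow_pickle=True).item()
draw(c,(.5405,.0265),-8,-31,'o2.png',(230,0,440,190),3.8)
T=c['pose']@np.linalg.inv(np.array(c['hand_eye']))
for q in [(0,.0245,0),(0,-.0245,0),(.0095,.0395,0),(.0095,-.0395,0)]:
    print(proj(c,T[:3,:3]@np.array(q)+T[:3,3]))
E
```

```text
[[358.6112 238.1023]]
[[270.456  238.0328]]
[[386.6506 222.1973]]
[[242.4182 222.0876]]
```

View pics/o2.png

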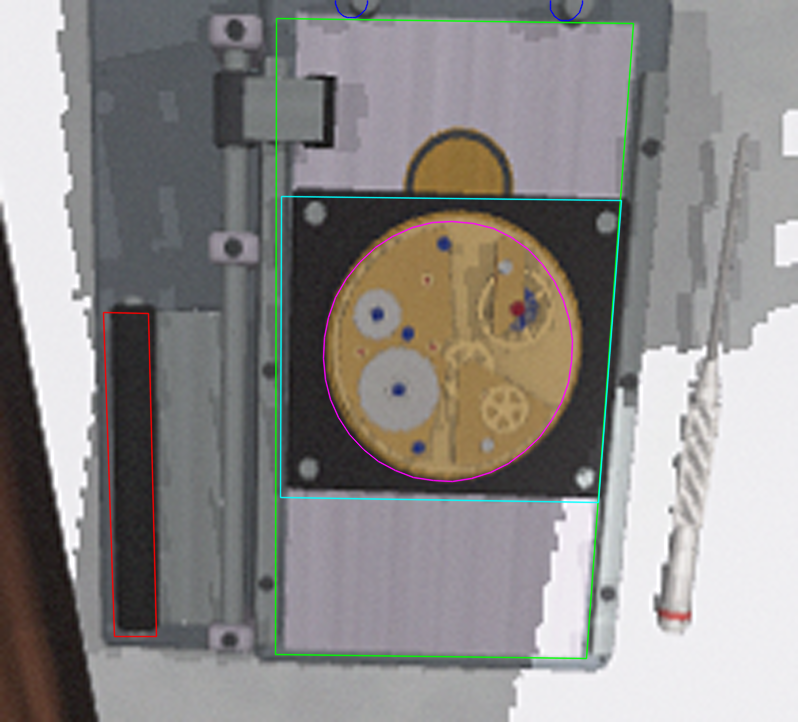

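```bash
python3 - <<'E'
from ov import *
c=np.load('c2.npy',allow_pickle=True).item()
draw(c,(.5415,.0250),-9,-31,'o3.png',(230,0,440,190),3.8)
E
```

```text
(no output)
```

View pics/o3.png

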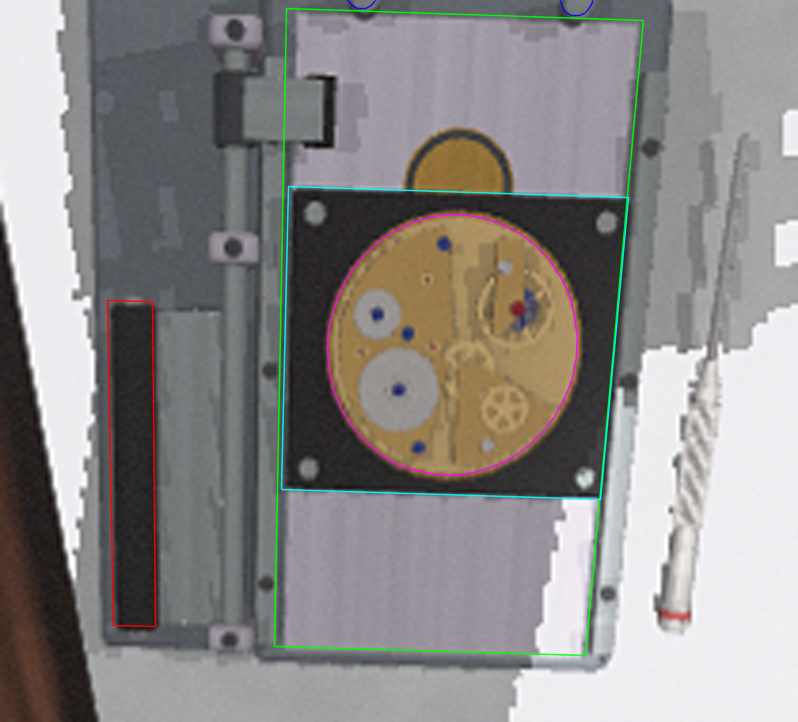

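```bash
python3 - <<'E'
from ov import *
h=(.5402,.0245)
for P in [(-78,33,50),(-78,33,23.5),(-38.5,33,23.5)]: print(S(h,-8.6,P))
plan([(S(h,-8.6,(-78,33,45))[0],-8.6)],-.13,step=1.0)
E
```

```text
[[0.468  0.0688 0.05  ]]
[[0.468  0.0688 0.0235]]
[[0.5071 0.0629 0.0235]]
[[0.27,-0.08,0.86,0,0,0.03,-0.13],[0.27,-0.08,0.85,0,0,0.03,-0.13],[0.27,-0.08,0.86,0,0,0.04,-0.13],[0.27,-0.09,0.85,0,0,0.03,-0.13]]
4 [0.468  0.0689 0.0451] -8.568644427971133
```

Call:
send_rows([
  [0.27, -0.08, 0.86, 0, 0, 0.03, -0.13],
  [0.27, -0.08, 0.85, 0, 0, 0.03, -0.13],
  [0.27, -0.08, 0.86, 0, 0, 0.04, -0.13],
  [0.27, -0.09, 0.85, 0, 0, 0.03, -0.13],
  [0, 0, 0, 0, 0, 0, -0.13],
  [0, 0, 0, 0, 0, 0, -0.13],
])

```text
time_s: 7.95
position: [0.4672, 0.069, 0.0449]
tcp_rot: [[0.989, -0.149, 0.0], [-0.149, -0.989, -0.0], [0.0, -0.0, -1.0]]
force: [-0.0, 1.2, 0.4]
opening: 0.566
```

```bash
python3 - <<'E'
from ov import *
c=cap('wrist'); s=status.read_state();print(s['time_s'],s['position'],yaw(s['tcp_rot']),s['opening'],s['force'])
np.save('c3.npy',c,allow_pickle=True); save(c,'w3.png')
draw(c,(.5402,.0245),-8.6,-30,'o4.png',(180,0,440,260),3)
c=cap('scene');save(c,'s3.png')
i=c['img'][150:290,230:380,::-1]; cv2.imwrite('pics/s3z.png',cv2.resize(i,None,fx=4,fy=4,interpolation=cv2.INTER_CUBIC))
E
```

```text
8.0 [0.4673 0.069  0.0451] -8.54800781046858 0.5686498155018797 [-0.1786 -0.4334  0.4333]
```

View pics/o4.png

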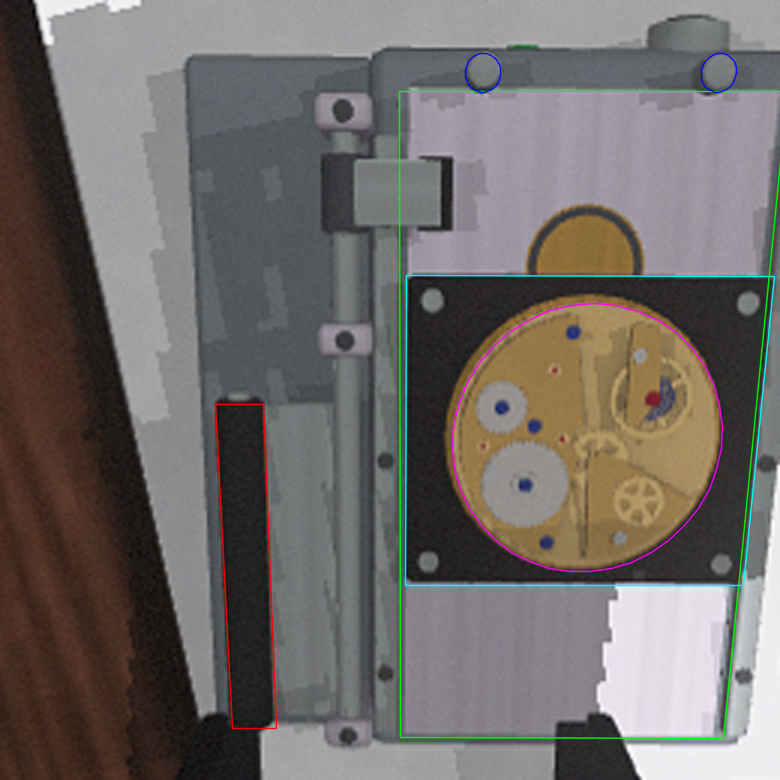

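View pics/s3z.png

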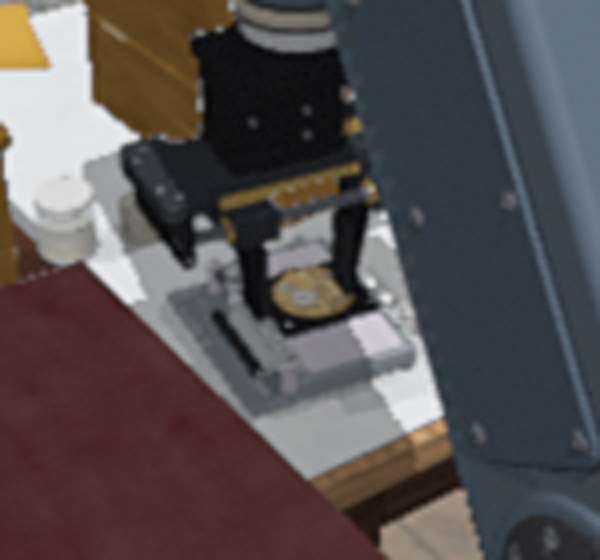

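```bash
python3 - <<'E'
from ov import *
c=np.load('c3.npy',allow_pickle=True).item()
T=np.linalg.inv(c['pose']@np.linalg.inv(np.array(c['hand_eye'])))
a=np.radians(-8.6);R=np.array([[np.cos(a),-np.sin(a)],[np.sin(a),np.cos(a)]])
for u,v in [(258,722),(205,715),(555,722),(605,715)]:
    P=onz(c,(180+u/3,v/3),.045); t=T[:3,:3]@P+T[:3,3]; print('tool mm',t*1000,'stand',(P[:2]-[.5402,.0245])@R*1000)
E
```

```text
tool mm [ -1.5312 -26.9859  -0.135 ] stand [-80.3716  60.1066]
tool mm [ -0.122  -36.7408  -0.1342] stand [-78.9711  69.8628]
tool mm [-1.4826 28.1325 -0.136 ] stand [-80.2741   4.9882]
tool mm [-0.0575 37.3248 -0.1356] stand [-78.8409  -4.2027]
```

Call:
send_rows([
  [0, 0, 0.3, 0, 0, 0, -0.13],
  [0, 0, 0.2, 0, 0, 0, -0.13],
  [0, 0, 0.2, 0, 0, 0, -0.13],
  [0, 0, 0.16, 0, 0, 0, -0.13],
  [0, 0, 0, 0, 0, 0, -0.13],
  [0, 0, 0, 0, 0, 0, -0.13],
])

```text
time_s: 8.8
position: [0.4672, 0.0691, 0.0227]
tcp_rot: [[0.989, -0.149, 0.0], [-0.149, -0.989, 0.0], [0.0, -0.0, -1.0]]
force: [-0.1, -0.3, -0.0]
opening: 0.562
```

```bash
python3 - <<'E'
from ov import *
c=cap('wrist'); s=status.read_state();print(s['time_s'],s['position'],yaw(s['tcp_rot']),s['opening'],s['force'],s['moment'])
np.save('c4.npy',c,allow_pickle=True)
draw(c,(.5402,.0245),-8.6,-30,'o5.png',(180,0,440,260),3)
E
```

```text
8.85 [0.4673 0.069  0.0228] -8.55864224004804 0.5621134940326916 [-0.4103 -0.1543  0.3781] [ 0.014  -0.0597 -0.0627]
```

View pics/o5.png

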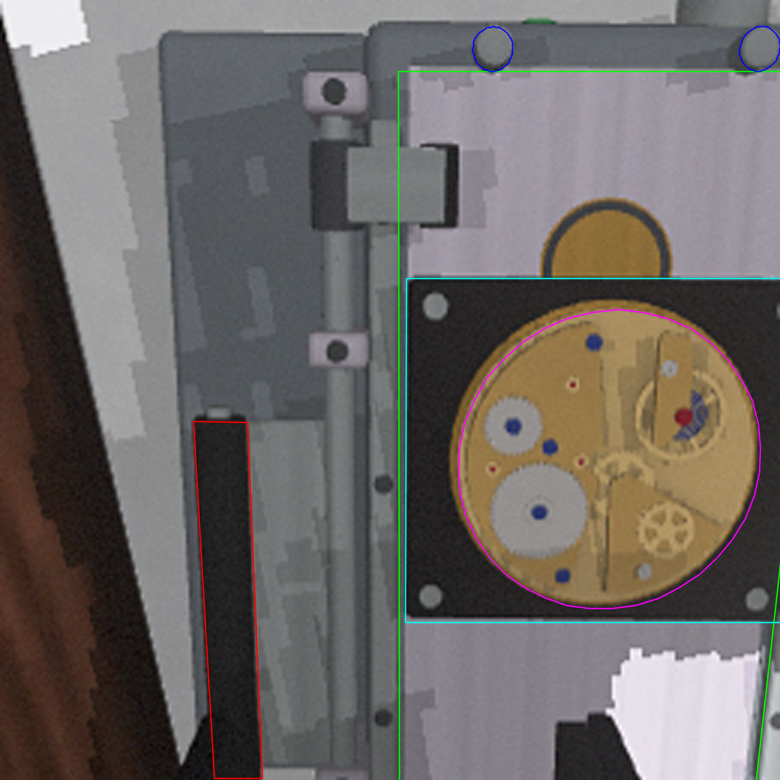

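```bash
python3 - <<'E'
from ov import *
c=np.load('c4.npy',allow_pickle=True).item()
T=np.linalg.inv(c['pose']@np.linalg.inv(np.array(c['hand_eye'])))
def pt(u,v):
    d=c['depth'][v,u]; 
    if d==0: return None
    o,r=ray(c,(u,v)); P=o+r*d; return P
a=np.radians(-8.6);R=np.array([[np.cos(a),-np.sin(a)],[np.sin(a),np.cos(a)]])
for v in [225,232,236,240,244,250,256,262,270]:
    for u in [245,252,258,264,366,372,378]:
        P=pt(u,v)
        if P is None: print(v,u,'-'); continue
        t=T[:3,:3]@P+T[:3,3]
        print(v,u,'tool',t.round(4)*1000,'stand',((P[:2]-[.5402,.0245])@R*1000).round(1),round(P[2]*1000,1))
cv2.imwrite('pics/w4f.png',cv2.resize(c['img'][190:330,180:440,::-1],None,fx=3,fy=3,interpolation=cv2.INTER_CUBIC))
E
```

```text
225 245 tool [  1.4 -41.5  15.7] stand [-77.4  74.6] 7.1
225 252 tool [ 10.6 -33.   -6.8] stand [-68.3  66.2] 29.6
225 258 tool [ 11.7 -29.3  -9.6] stand [-67.2  62.5] 32.3
225 264 tool [  9.4 -27.1  -4. ] stand [-69.4  60.3] 26.7
225 366 tool [ 6.5 28.8  3.3] stand [-72.3   4.4] 19.4
225 372 tool [ 6.8 32.   2.5] stand [-71.9   1.1] 20.3
225 378 tool [ 6.  35.8  4.6] stand [-72.8  -2.6] 18.1
232 245 tool [ -3.1 -41.7  15.6] stand [-81.9  74.9] 7.1
232 252 tool [  7.3 -32.9  -8.7] stand [-71.5  66. ] 31.4
232 258 tool [  6.7 -29.9  -7.2] stand [-72.1  63.1] 30.0
232 264 tool [  5.9 -27.1  -5.2] stand [-73.   60.3] 27.9
232 366 tool [ 2.2 29.   3.5] stand [-76.6   4.1] 19.2
232 372 tool [ 2.8 32.2  2.2] stand [-76.   1.] 20.6
232 378 tool [ 2.7 35.5  2.2] stand [-76.1  -2.4] 20.5
236 245 tool [ -5.7 -41.9  15.6] stand [-84.5  75.1] 7.1
236 252 tool [  4.1 -33.4  -6.4] stand [-74.8  66.6] 29.1
236 258 tool [  4.2 -30.2  -6.6] stand [-74.7  63.3] 29.4
236 264 tool [  3.3 -27.3  -4.6] stand [-75.6  60.4] 27.4
236 366 tool [-0.4 29.2  3.8] stand [-79.2   4. ] 18.9
236 372 tool [-0.2 32.5 
[... 1818 characters left out ...]
] 65.7
262 258 tool [  8.3 -24.3 -43.6] stand [-70.6  57.4] 66.4
262 264 tool [  0.6 -24.  -29.1] stand [-78.2  57.2] 51.8
262 366 tool [ -1.5  25.3 -25.1] stand [-80.3   7.8] 47.8
262 372 tool [  8.3  25.  -43.6] stand [-70.5   8.1] 66.4
262 378 tool [  8.3  27.6 -43.6] stand [-70.5   5.5] 66.3
270 245 tool [  8.4 -28.5 -50.8] stand [-70.4  61.7] 73.5
270 252 tool [  7.8 -25.8 -49.7] stand [-71.  59.] 72.5
270 258 tool [  5.5 -24.1 -45.6] stand [-73.3  57.3] 68.3
270 264 tool [ -3.  -24.  -30.3] stand [-81.9  57.2] 53.0
270 366 tool [ -4.5  25.1 -27.6] stand [-83.3   8. ] 50.3
270 372 tool [  4.5  25.2 -43.7] stand [-74.3   8. ] 66.4
270 378 tool [  8.1  26.5 -50.1] stand [-70.7   6.6] 72.9
```

View pics/w4f.png

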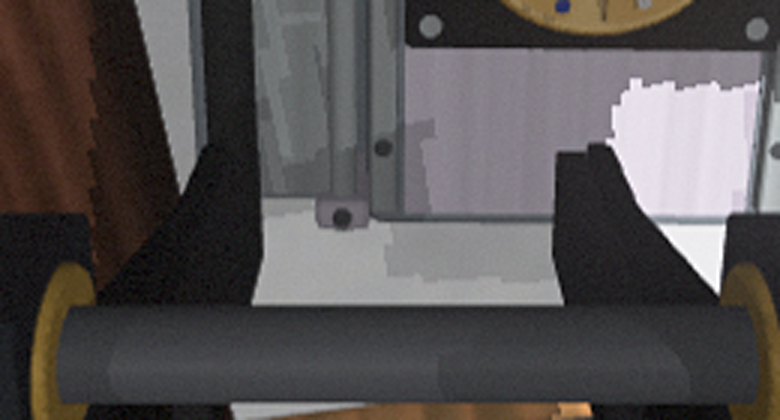

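Call:
send_rows([
  [0, 0, 0.2, 0, 0, 0, -0.13],
  [0, 0, 0.2, 0, 0, 0, -0.13],
  [0, 0, 0, 0, 0, 0, -0.13],
])

```text
time_s: 9.22
position: [0.4668, 0.0691, 0.0123]
tcp_rot: [[0.989, -0.149, -0.001], [-0.149, -0.989, 0.0], [-0.001, 0.0, -1.0]]
force: [0.3, -1.1, -0.6]
opening: 0.567
```

Call:
send_rows([
  [0, 0, 0.08, 0, 0, 0, -0.13],
  [0, 0, 0, 0, 0, 0, -0.13],
])

```text
time_s: 9.48
position: [0.4672, 0.0691, 0.0107]
tcp_rot: [[0.989, -0.149, 0.0], [-0.149, -0.989, 0.0], [0.0, -0.0, -1.0]]
force: [-0.3, -0.5, -0.4]
opening: 0.563
```

Call:
send_rows([
  [0, 0, 0.08, 0, 0, 0, -0.13],
  [0, 0, 0, 0, 0, 0, -0.13],
])

```text
time_s: 9.72
position: [0.4672, 0.0691, 0.0088]
tcp_rot: [[0.989, -0.149, 0.0], [-0.149, -0.989, 0.0], [0.0, -0.0, -1.0]]
force: [-0.6, 1.1, 1.5]
opening: 0.566
```

Call:
send_rows([
  [0, 0, 0.08, 0, 0, 0, -0.13],
  [0, 0, 0, 0, 0, 0, -0.13],
])

```text
time_s: 9.98
position: [0.4673, 0.0692, 0.0068]
tcp_rot: [[0.989, -0.149, 0.0], [-0.149, -0.989, 0.0], [0.0, -0.0, -1.0]]
force: [-0.2, 0.6, 3.5]
opening: 0.57
```

Call:
send_rows([
  [0, 0, 0.08, 0, 0, 0, -0.13],
  [0, 0, 0, 0, 0, 0, -0.13],
  [0, 0, 0, 0, 0, 0, -0.13],
])

```text
time_s: 10.35
position: [0.4673, 0.0691, 0.0048]
tcp_rot: [[0.989, -0.149, 0.0], [-0.149, -0.989, 0.0], [0.0, -0.0, -1.0]]
force: [-1.0, 1.9, 3.7]
opening: 0.568
```

```bash
cat > look.py <<'E'
from ov import *
import sys
c=cap('wrist'); n=sys.argv[1]; s=status.read_state();print(s['time_s'],s['position'],yaw(s['tcp_rot']),s['opening'],s['force'],s['moment'])
np.save(n+'.npy',c,allow_pickle=True)
a=np.radians(-8.6);R=np.array([[np.cos(a),-np.sin(a)],[np.sin(a),np.cos(a)]])
print('tcp stand',(np.array(s['position'])[:2]-[.5402,.0245])@R*1000)
draw(c,(.5402,.0245),-8.6,-30,n+'.png',(180,0,440,260),3)
E
python3 look.py w6
```

```text
10.4 [0.4673 0.0691 0.0048] -8.562476106875359 0.5673541956102935 [-0.0695  1.4438  2.8711] [ 0.5091 -0.0372  0.0703]
tcp stand [-78.731   33.2351]
```

View pics/w6.png

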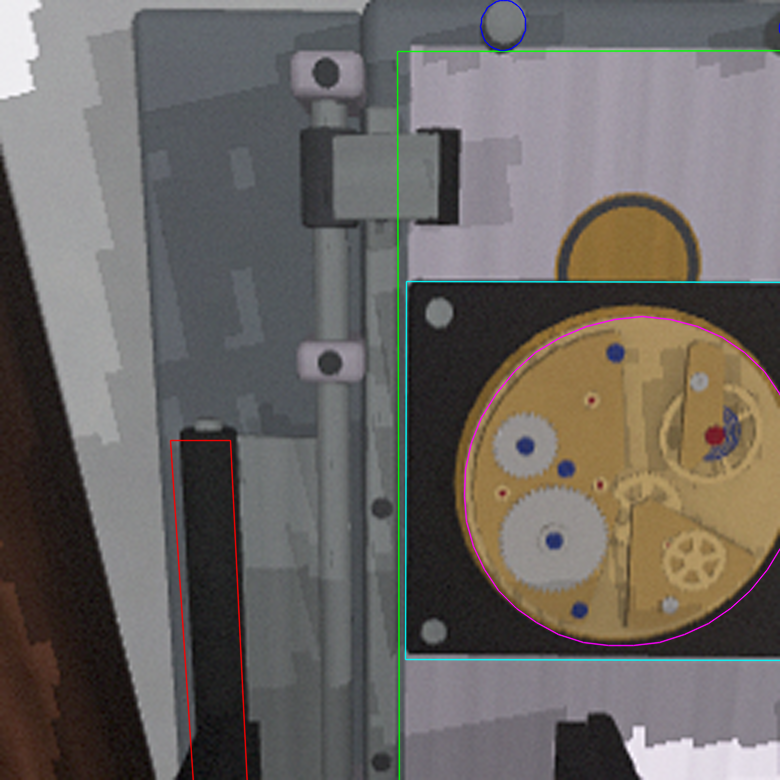

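Call:
send_rows([
  [0, 0, 0.06, 0, 0, 0, -0.13],
  [0, 0, 0.06, 0, 0, 0, -0.13],
  [0, 0, 0, 0, 0, 0, -0.13],
  [0, 0, 0, 0, 0, 0, -0.13],
])

```text
time_s: 10.9
position: [0.4673, 0.0689, 0.0019]
tcp_rot: [[0.989, -0.149, 0.0], [-0.149, -0.989, -0.0], [0.0, 0.0, -1.0]]
force: [-1.5, 1.5, 5.8]
opening: 0.565
```

```bash
python3 look.py w7; python3 - <<'E'
from ov import *
c=np.load('w7.npy',allow_pickle=True).item()
def pt(u,v):
    o,r=ray(c,(u,v)); return o+r*c['depth'][v,u]
a=np.radians(-8.6);R=np.array([[np.cos(a),-np.sin(a)],[np.sin(a),np.cos(a)]])
for u,v in [(250,170),(250,190),(252,210),(328,55),(327,65),(380,245),(372,245),(372,242)]:
    P=pt(u,v);print(u,v,((P[:2]-[.5402,.0245])@R*1000).round(1),P[2]*1000)
E
```

```text
10.95 [0.4673 0.069  0.0019] -8.552441527356997 0.5703858916824698 [-0.52    1.2478  4.9025] [ 0.4588  0.0261 -0.0066]
tcp stand [-78.7148  33.0541]
250 170 [-35.1  62.8] 22.881942871681854
250 190 [-45.   63.5] 21.900732564612806
252 210 [-54.9  63. ] 22.43443405041426
328 55 [13.7 27.7] 34.161535097558456
327 65 [10.  28.1] 35.328724998951955
380 245 [-69.    2.2] 31.341085880016884
372 245 [-71.    5.2] 27.049632340664655
372 242 [-70.9   4.7] 23.83344805443363
```

View pics/w7.png

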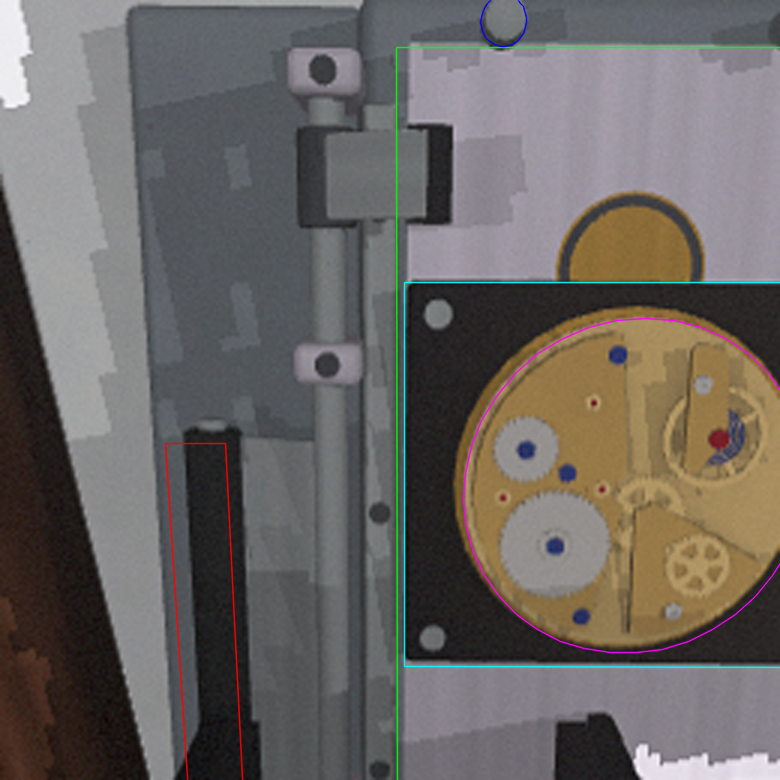

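Call:
send_rows([
  [0.15, 0, 0, 0, 0, 0, -0.13],
  [0.15, 0, 0, 0, 0, 0, -0.13],
  [0.15, 0, 0, 0, 0, 0, -0.13],
  [0.15, 0, 0, 0, 0, 0, -0.13],
  [0.15, 0, 0, 0, 0, 0, -0.13],
  [0, 0, 0, 0, 0, 0, -0.13],
])

```text
time_s: 11.7
position: [0.4806, 0.0662, 0.0012]
tcp_rot: [[0.989, -0.147, -0.01], [-0.147, -0.989, -0.0], [-0.01, 0.002, -1.0]]
force: [-5.3, -2.0, 7.1]
opening: 0.565
```

```bash
python3 look.py w8
```

```text
11.75 [0.4806 0.0661 0.0012] -8.461889173133578 0.5591180759650712 [-5.5756 -1.7983  6.6987] [0.0449 0.9777 0.1333]
tcp stand [-65.1572  32.2667]
```

View pics/w8.png

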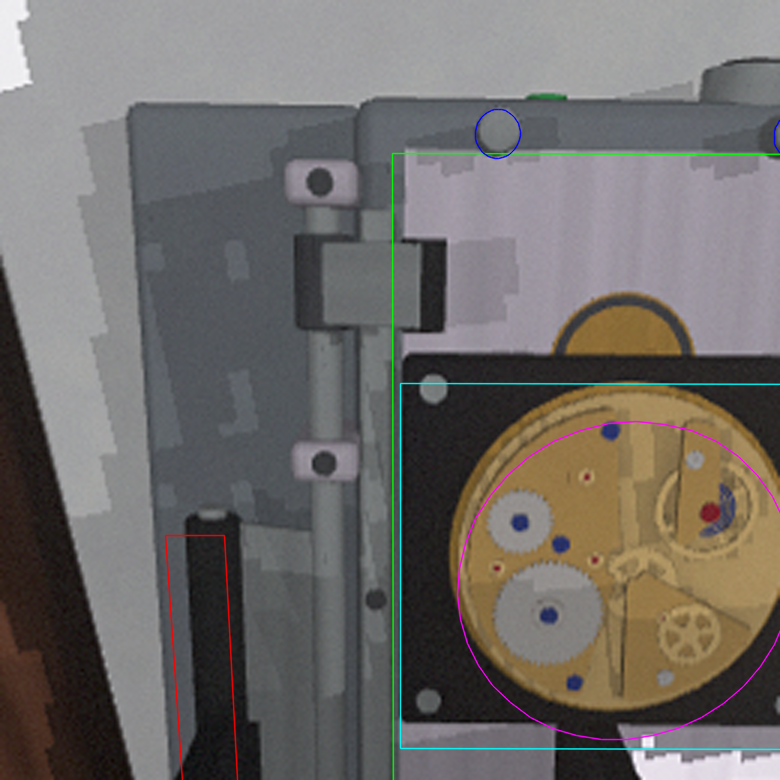

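Call:
send_rows([
  [0.15, 0, 0, 0, 0, 0, -0.13],
  [0.15, 0, 0, 0, 0, 0, -0.13],
  [0.15, 0, 0, 0, 0, 0, -0.13],
  [0.15, 0, 0, 0, 0, 0, -0.13],
  [0, 0, 0, 0, 0, 0, -0.13],
])

```text
time_s: 12.38
position: [0.4951, 0.0639, 0.0011]
tcp_rot: [[0.989, -0.147, -0.011], [-0.147, -0.989, -0.0], [-0.011, 0.002, -1.0]]
force: [-6.2, -1.1, 6.9]
opening: 0.567
```

```bash
python3 look.py w9
```

```text
12.425 [0.4951 0.0639 0.0011] -8.452987737477917 0.5648383120627496 [-6.1275 -2.2346  7.084 ] [-0.0293  1.0914  0.1112]
tcp stand [-50.4516  32.2013]
```

View pics/w9.png

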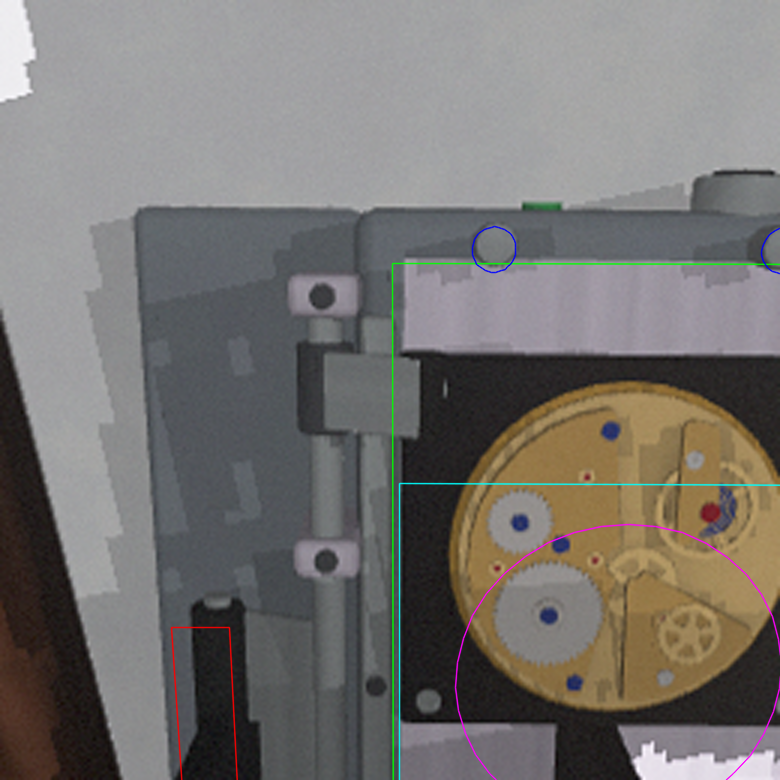

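Call:
send_rows([
  [0.15, 0, 0, 0, 0, 0, -0.13],
  [0.15, 0, 0, 0, 0, 0, -0.13],
  [0.1, 0, 0, 0, 0, 0, -0.13],
  [0.05, 0, 0, 0, 0, 0, -0.13],
  [0.05, 0, 0, 0, 0, 0, -0.13],
  [0, 0, 0, 0, 0, 0, -0.13],
])

```text
time_s: 13.18
position: [0.5066, 0.0621, 0.0011]
tcp_rot: [[0.989, -0.147, -0.013], [-0.147, -0.989, -0.0], [-0.013, 0.002, -1.0]]
force: [-7.7, -1.5, 7.1]
opening: 0.561
```

```bash
sed -i 's/-8.6,-30,/-8.6,0,/' look.py; python3 look.py w10
```

```text
13.225 [0.5066 0.0621 0.0011] -8.449445272282576 0.5689836258372405 [-7.2278 -1.1495  8.5254] [0.0115 1.242  0.1985]
tcp stand [-38.892   32.1636]
```

View pics/w10.png

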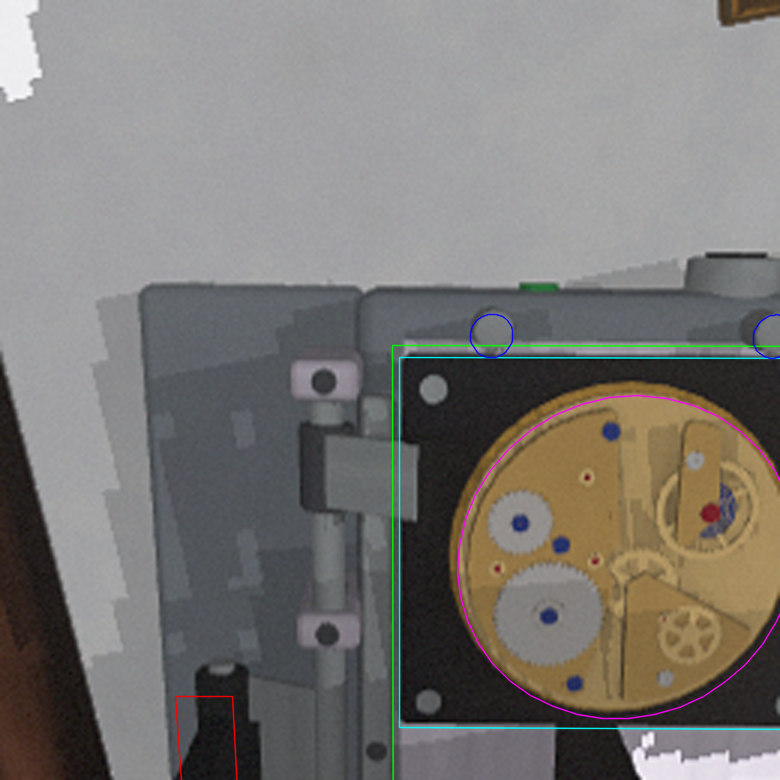

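Call:
send_rows([
  [0.08, 0, 0, 0, 0, 0, -0.13],
  [0.08, 0, 0, 0, 0, 0, -0.13],
  [0, 0, 0, 0, 0, 0, -0.13],
])

```text
time_s: 13.6
position: [0.5074, 0.062, 0.001]
tcp_rot: [[0.989, -0.148, -0.019], [-0.148, -0.989, 0.001], [-0.019, 0.002, -1.0]]
force: [-11.1, -0.9, 10.9]
opening: 0.566
```

```bash
python3 look.py w11
```

```text
13.65 [0.5074 0.062  0.001 ] -8.482892495516799 0.5632571114759751 [-10.3492  -0.2586  11.406 ] [ 0.0211  1.9907 -0.0293]
tcp stand [-38.0653  32.1755]
```

View pics/w11.png

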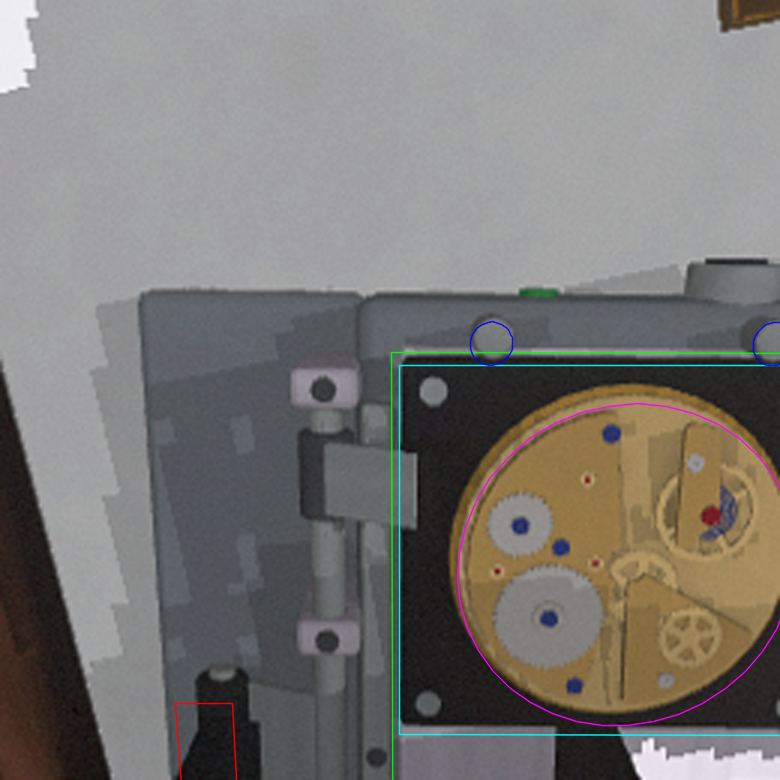

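Call:
send_rows([
  [-0.15, 0, 0, 0, 0, 0, -0.13],
  [-0.15, 0, 0, 0, 0, 0, -0.13],
  [-0.15, 0, 0, 0, 0, 0, -0.13],
  [-0.1, 0, 0, 0, 0, 0, -0.13],
  [0, 0, 0, 0, 0, 0, -0.13],
])

```text
time_s: 14.28
position: [0.5064, 0.0624, 0.0025]
tcp_rot: [[0.989, -0.149, 0.006], [-0.149, -0.989, -0.001], [0.007, 0.001, -1.0]]
force: [1.8, -2.9, 6.7]
opening: 0.56
```

```bash
python3 look.py w12
```

```text
14.325 [0.5064 0.0624 0.0025] -8.564360606262447 0.5651327286577622 [ 2.3273 -2.4411  5.8705] [-0.1541 -0.3669 -0.0559]
tcp stand [-39.0462  32.4677]
```

View pics/w12.png

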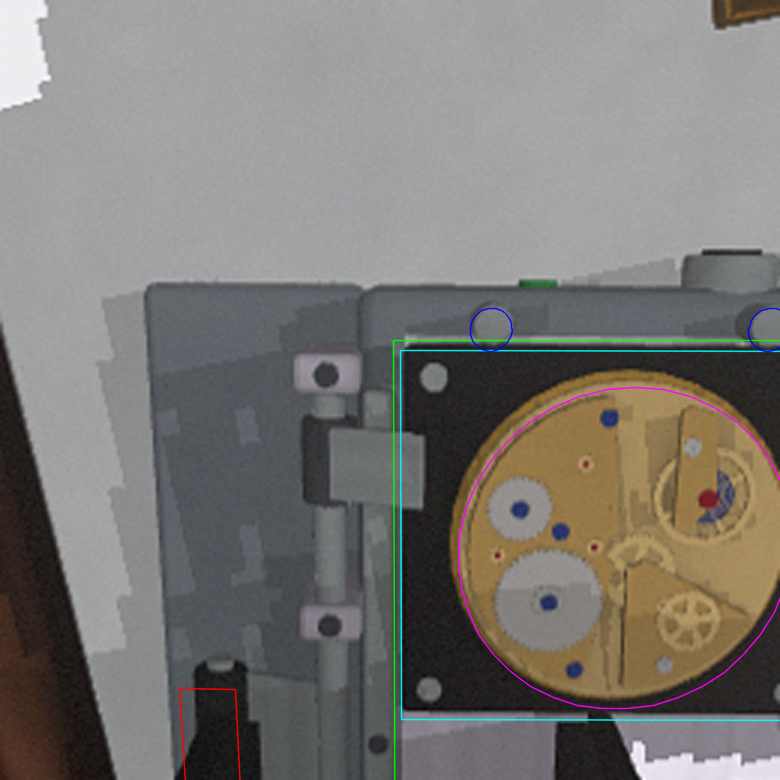

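Call:
send_rows([
  [-0.1, 0, 0, 0, 0, 0, -0.13],
  [-0.1, 0, 0, 0, 0, 0, -0.13],
  [0, 0, 0, 0, 0, 0, -0.13],
])

```text
time_s: 14.7
position: [0.5027, 0.0632, 0.0026]
tcp_rot: [[0.989, -0.149, 0.009], [-0.149, -0.989, -0.002], [0.009, 0.0, -1.0]]
force: [3.7, -1.2, 4.8]
opening: 0.561
```

```bash
python3 look.py w13
```

```text
14.75 [0.5027 0.0632 0.0026] -8.582103797580979 0.55971749104978 [ 3.8257 -1.8056  5.1679] [-0.1282 -0.6774 -0.1331]
tcp stand [-42.8608  32.6295]
```

View pics/w13.png

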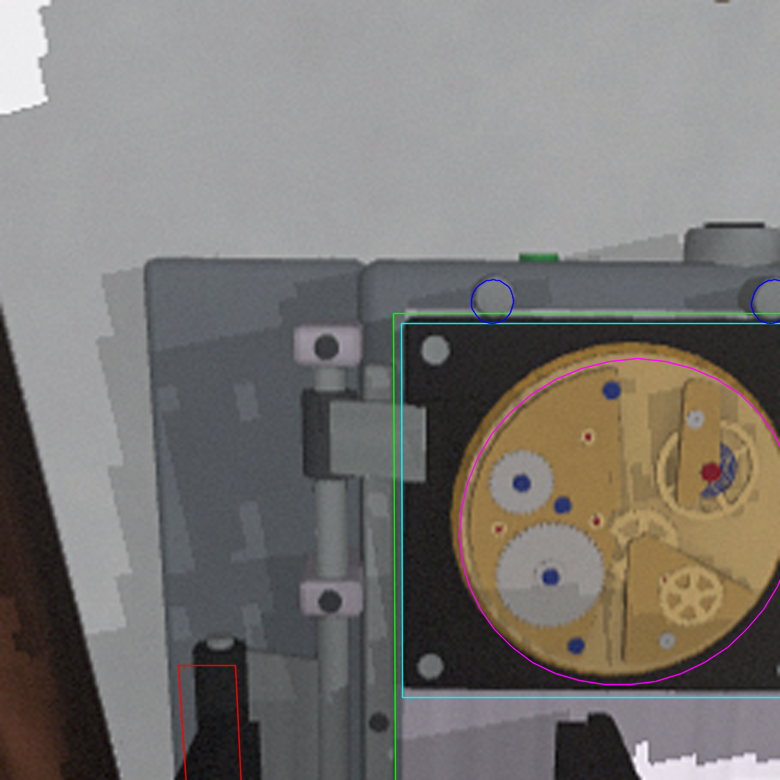

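Call:
send_rows([
  [0, 0, -0.1, 0, 0, 0, -0.13],
  [0, 0, -0.1, 0, 0, 0, -0.13],
  [0, 0, -0.2, 0, 0, 0, -0.13],
  [0, 0, -0.4, 0, 0, 0, -0.13],
  [0, 0, -0.8, 0, 0, 0, -0.13],
  [0, 0, -1, 0, 0, 0, -0.13],
  [0, 0, -1, 0, 0, 0, -0.13],
  [0, 0, -1, 0, 0, 0, -0.13],
  [0, 0, 0, 0, 0, 0, -0.13],
  [0, 0, 0, 0, 0, 0, -0.13],
])

```text
time_s: 16.0
position: [0.4974, 0.0645, 0.1163]
tcp_rot: [[0.989, -0.149, -0.002], [-0.149, -0.989, 0.0], [-0.002, 0.0, -1.0]]
force: [0.5, -0.5, -0.4]
opening: 0.565
```

```bash
sed -i 's/(180,0,440,260),3)/(200,30,460,260),3)/' look.py; python3 look.py w14; python3 - <<'E'
from ov import *
c=np.load('w14.npy',allow_pickle=True).item()
a=np.radians(-8.6);R=np.array([[np.cos(a),-np.sin(a)],[np.sin(a),np.cos(a)]])
for t,z in [('home',.02),('stop',.02),('carrier',.02),('clip_foot',.027)]:
    for r in models.landmark_of('wrist',t)[:1]:
        P=onz(c,r['point'],z); print(t,r['confidence'],((P[:2]-[.5402,.0245])@R*1000).round(1))
E
```

```text
16.05 [0.4972 0.0645 0.1159] -8.546646697923778 0.5611719451957483 [0.3464 1.2945 0.42  ] [0.0931 0.0116 0.0305]
tcp stand [-48.5368  33.1103]
stop 0.91 [31.1 -0.4]
carrier 0.86 [-0.9  0.9]
clip_foot 0.83 [11.  29.9]
```

View pics/w14.png

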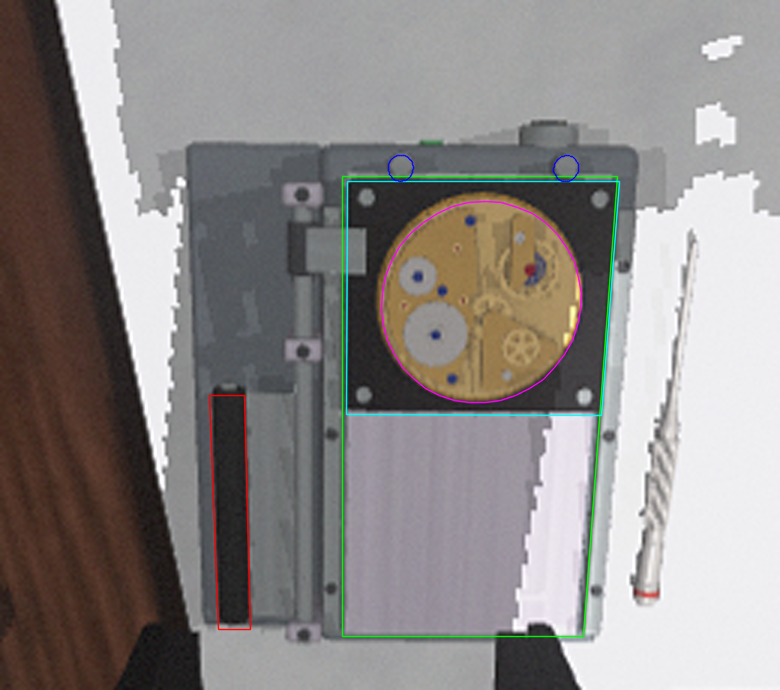

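```bash
python3 - <<'E'
from h import *
print(bot.hand_in()); print(status.read_state()['time_s'])
E
```

```text
the job is handed in; nothing more can be done
None
the job is handed in; nothing more can be done
```

The carrier is on test and the job is handed in. One fingertip held the bar down to about 0.4 rad while the other slid the carrier under the foot and against the stop pins. I knew it was home when the arm stalled: the last 4 mm of commanded push moved it only 0.8 mm, and the push force rose to about 11 N. I then backed the finger off, let the bar up slowly and raised the hand about 90 mm above the stand.

**Last checks (at 16 s of the 35 s allowed):**
- **Position:** in the final picture the carrier's edges match the home outline to within about 1 mm. It is square, with its far edge at the pins. The network's carrier point was 0.9 mm off home in each direction, which is within the cameras' 2 mm calibration.
- **Clip:** the foot sits on the carrier's edge and the bar rests slightly below its rest height. I judged the clamping from the picture; I could not measure the clip angle or clamp force.
- **Hand and bystanders:** the wrist force read about zero, within noise, so the hand was clear. I touched no bystander. The driver looked undisturbed in the last picture; I did not re-measure the others.

**What disagreed on the way:**
- With the gripper half open, the fingertips sat about 20 mm behind the TCP. The first press to bar height therefore touched nothing, and I found the real contact by depth and force.
- The arm lagged about 5 mm while pushing.
- The first 14 mm commanded back-off moved the finger only about 1 mm, so I backed off further until the picture showed a clear gap before lifting.

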